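# Change the can sorter over to the other basket

### The arm

A 6-joint arm with a two-finger parallel gripper is mounted at the origin on the work surface. World frame = base frame: x ahead of the robot, y to its left, z up, the work surface at z = 0. Lengths are in m, angles in degrees, forces in N, time in s.
With the tool pointing down it reaches from about 0.325 to 0.85 m from the base axis. Payload 15.5 kg.
Tool frame: the origin (TCP) lies at the very end of the fingers, on their centre line; the grasp point (between the pads) lies arm.grip_depth behind it (arm.grip_depth is the distance from the TCP to the grasp point, in m); z points along the fingers, y is the line along which they close (so a half turn about z gives the same grasp; the last joint's range is limited). The gripper opens to 91 mm and grips with 3 to 60 N. Pads are 32 mm wide; open, the fingers measure 118 mm over their backs; the gripper's body (76 mm by 178 mm) begins 60 mm behind the grasp point.
Start: joints at [63.57, 28.281, 77.091, -0, 74.628, -5.472], TCP at [0.224, 0.584, 0.214] pointing down, gripper open.
Joint ranges: [-166.48, 166.48], [-47.26, 123.95], [12.59, 153.08], [-70.14, 250.14], [6.76, 159.57], [-176.63, 176.63]. Speed limits (degrees/s): [108.29, 108.29, 147.25, 172.46, 172.46, 172.46].

### API

Orientations are given as a 3x3 rotation matrix whose columns are the frame's x, y, z axes.
In Python, from rig import arm gives the robot as it stands. Calls block until the motion is done:
- arm.move_to(position, orientation): joint-space move of the TCP to a pose.
- arm.move_l(position, orientation=None, feed=0.15): straight line of the TCP; orientation=None keeps the orientation; feed is the mean speed in m/s.
- arm.move_joints(angles): joint-space move.
- arm.grip(opening): finger opening in m; the grip force is fixed at half the most; returns when the fingers have stopped.
- arm.sleep(seconds).
- arm.solve_ik(position, orientation): joint angles nearest the present ones, or None.
- arm.snapshot(name): name is "scene" or "top" or "wrist"; returns the picture (420x560x3 uint8, red, green, blue); there is no depth.
- arm.get_calibration(name): a dict with "intrinsics" (3x3 intrinsics, pixels), "cam_to_world" (4x4, takes a point from camera to world coordinates). Camera axes: x right, y down, z forward; pixel columns grow to the right and rows downward; lengths in m; the calibration is good to about 2 mm. The wrist camera is an equidistant fisheye: a pixel r from the principal point sees the ray r / f radians off the axis. A picture is of the moment at which its call begins: read the wrist's pose just before it. get_calibration takes no time and is no camera call; for the wrist camera it gives the pose at the moment of the call.
A pose or a line that the arm cannot do raises arm.Unreachable and nothing moves.
- arm.sign_off(): hands the job in; it is judged then, once.
Readings, each from a call of its own:
- arm.current_t(): time.
- arm.current_joint_positions(): joint angles.
- arm.current_dq(): joint speeds.
- arm.current_tau(): joint torques, N m.
- arm.current_ee_pos(): TCP position.
- arm.current_tool_rot(): TCP orientation.
- arm.current_force(): force on the tool from outside, world axes, zero at the start.
- arm.current_torque(): the same for the moment, N m.
- arm.current_width(): finger opening in m.
- arm.current_grasp_force(): force on a finger pad.
Only numpy, scipy, OpenCV 4.12 (cv2) and the standard library are available. Lean on these libraries where they do the work, as an engineer would, in place of code of your own. Each camera call takes 0.05 s, during which the arm holds its last target. There are 200 camera calls.

### The job

The next rinsed drink can is waiting on the loading deck of the can sorter, but the gate is still set to the basket that had the last one and it is now the other basket's turn. Push the red-knobbed lever across to its other side so that the seesaw gate rocks over and stays there, then roll the waiting brown can along the deck and over its edge, so that it drops through and runs down the newly opened chute into the basket there. Only push with the fingers: do not pick the can up, and leave the soap, jar, mug and both baskets where they stand.

Things in the scene. Friction and masses are not known exactly. Their poses are not given: they have to be found in the camera images.
- sorter: Fixed can sorter of sheet metal: loading deck, drop throat, seesaw gate, two chutes. Origin: centre of its underside, on the worktop, below the gate's shaft; x points away from the lever side, y towards the loading deck, z up. The shaft lies along x, 165 mm up. Chutes slope to +y and -y and end 202 mm out, over the baskets. Nothing but the knob is higher than 292 mm.
- deck_edge (a point): Middle of the loading deck's inner edge: 31 mm to +y of the sorter's origin, 234 mm up. The deck is a level channel from here to y 205 (open end), 111 mm wide inside, side flanges 20 mm high, a 2.5 mm lip across each end. Axes as the sorter's.
- throat (a point): Middle of the drop throat's mouth, 62 mm along y, straight above the shaft, 234 mm up. A can whose centre is pushed past the deck edge drops about 60 mm here on to the gate and rolls off its low side. A clear plate (up to 292 mm) stops it at the far side, y -31; side plates (to 292 mm; aluminium on the lever side, clear opposite) close x -62 and +62.
- gate (a joint): Angle (rad) of the yellow seesaw gate, a channel 156 mm long pivoted at its middle, rigidly joined to the lever. Stops at +0.35 and -0.35. Positive: lever leans to the sorter's +y, cans run to +y (blue basket); negative: to -y (green basket). The knob's weight keeps it on its stop; pushed past upright (0) it falls to the other stop by itself. Under 2 N at the knob moves it.
- knob (a point): Centre of the red ball knob, 36 mm diameter, on top of the gate's lever (rod 10 mm thick), outside the stand: 97 mm to -x of the sorter's origin, 143 mm from the shaft's axis. At a stop it is at sorter y +49 or -49 and 299 mm up; upright, 308 mm up. It moves along y.
- can_center (a point): Centre of the waiting can: empty brown drink can with a brass band, 53 mm diameter, 104 mm long, about 35 g, lying on the loading deck with its axis along the sorter's x, centre 260 mm above the worktop. It rolls freely along the sorter's y; at least 55 mm of clear deck lies behind it (towards +y).
- basket_left: Blue loose basket at the sorter's +y side, 170 x 210 x 100 mm, walls 4 mm, slatted floor; origin: centre of its underside. One white can lies in it.
- basket_right: Green loose basket at the sorter's -y side, the same size; origin: centre of its underside. One gold can lies in it.
- soap: Green soap bottle with white pump, 66 mm diameter, 181 mm high; origin: centre of its underside. Leave alone.
- jar: Glass jar with red lid, 76 mm diameter, 85 mm high; origin: centre of its underside. Leave alone.
- mug: White mug, 76 mm diameter, 85 mm high, handle at its +y; origin: centre of its underside. Leave alone.
Mind the look-alikes: they are no part of the job. Leave any blue or orange look-alike of the part that bears can_center alone.

How it is judged:
By the outcome, as a careful person would: the job done as asked, in the order asked, and still so for the second after the job is handed in, with the robot touching nothing.
It also fails if it takes over 48 s, if anything falls off the work surface, if the arm or the gripper's body presses on something with over 40 N, if the wrist force passes 120 N, or if a joint passes its speed limit or range.

## Working session

There is one attempt and no reset: what is moved stays moved. The work goes in short steps, each a Python script; the robot and the scene stay as the last script left them, time stands still between calls to the robot, and variables do not carry over. Pictures are saved under pics/ and viewed, at most 10 in all, crops included, and the job is handed in when it is done.

```bash
mkdir -p pics
python3 - <<'E'
from rig import arm
import cv2
for n in("scene","top"):
    im=arm.snapshot(n); cv2.imwrite(f"pics/{n}0.png",cv2.resize(im[:,:,::-1],(784,588),interpolation=cv2.INTER_CUBIC))
    c=arm.get_calibration(n);print(c)
print(arm.grip_depth,arm.current_t(),arm.current_tool_rot())
E
```

```text
{'intrinsics': array([[544.43095809,   0.        , 287.67453733],
       [  0.        , 544.43095809, 210.1233373 ],
       [  0.        ,   0.        ,   1.        ]]), 'cam_to_world': array([[ 0.7126281 ,  0.60435371, -0.35625522,  0.99870048],
       [ 0.70148741, -0.60752071,  0.37260435, -0.4193223 ],
       [ 0.0087524 , -0.51543688, -0.85688285,  1.15078783],
       [ 0.        ,  0.        ,  0.        ,  1.        ]])}
{'intrinsics': array([[418.11582393,   0.        , 279.10012358],
       [  0.        , 418.11582393, 211.67464842],
       [  0.        ,   0.        ,   1.        ]]), 'cam_to_world': array([[-2.89162945e-02, -9.84195696e-01,  1.74707413e-01,
         4.08040164e-01],
       [-9.99581431e-01,  2.83136864e-02, -5.94126362e-03,
         1.63296770e-02],
       [ 9.00755190e-04, -1.74806085e-01, -9.84602469e-01,
         1.16086631e+00],
       [ 0.00000000e+00,  0.00000000e+00,  0.00000000e+00,
         1.00000000e+00]])}
0.0188 0.1 [[-9.33851884e-01  3.57659676e-01 -4.63135105e-04]
 [ 3.57659962e-01  9.33851429e-01 -9.27072118e-04]
 [ 1.00923066e-04 -1.03139293e-03 -9.99999463e-01]]
```

View pics/scene0.png

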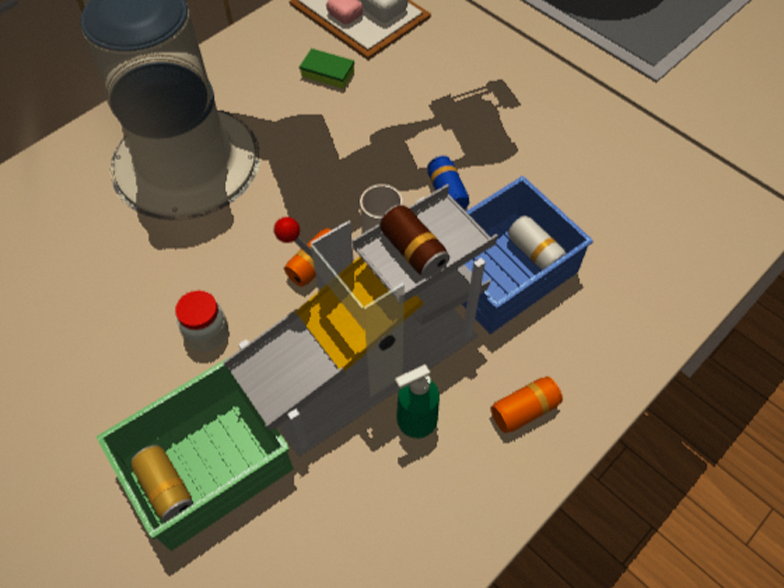

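View pics/top0.png

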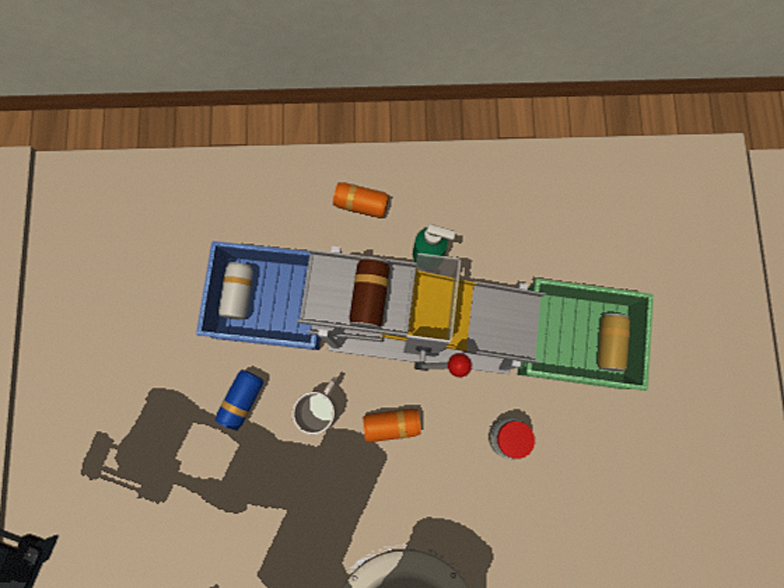

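The gate leans toward the green side: in the top view the knob is at (460,365) and the can at (370,293). So the lever has to go to the sorter's +y, which opens the blue side. I'll zoom in to get precise points.

Run:
```python
import cv2
im=cv2.imread("pics/top0.png")
c=im[235:385,295:555]; cv2.imwrite("pics/c1.png",cv2.resize(c,None,fx=3,fy=3,interpolation=cv2.INTER_CUBIC))
im=cv2.imread("pics/scene0.png")
c=im[180:380,260:510]; cv2.imwrite("pics/c2.png",cv2.resize(c,None,fx=3,fy=3,interpolation=cv2.INTER_CUBIC))
```

```text
(no output)
```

View pics/c1.png

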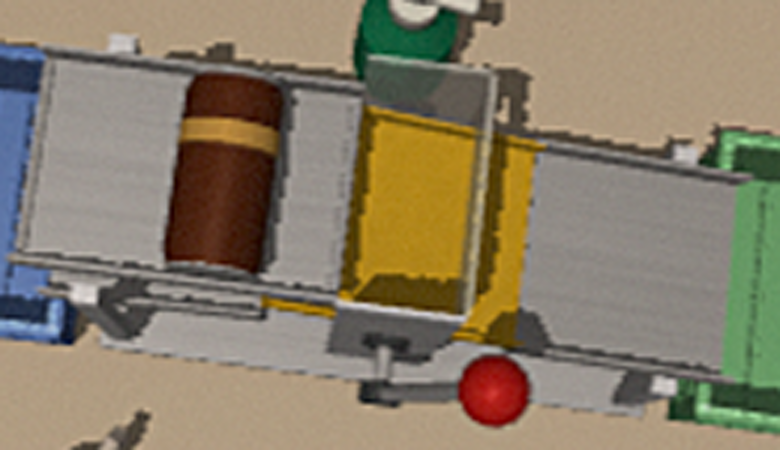

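View pics/c2.png

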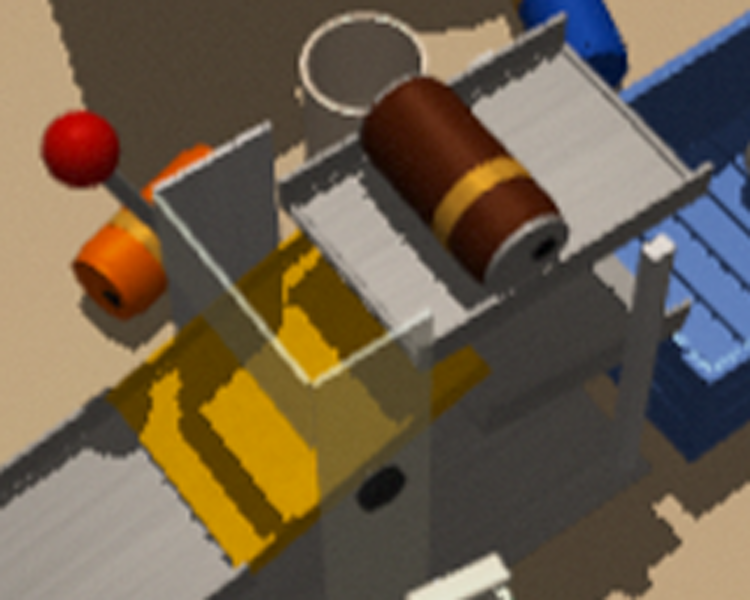

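The crops show the knob at c1 (494,391) and c2 (81,148). The plate-top corners and deck-flange ends are clear in both. I'll fit the sorter pose to these points.

```bash
cat > fit.py <<'E'
import numpy as np
from rig import arm
from scipy.optimize import least_squares
def px(n,P):
    c=arm.get_calibration(n);T=np.linalg.inv(c["cam_to_world"]);p=c["intrinsics"]@(T[:3,:3]@P+T[:3,3]);return p[:2]/p[2]
def tp(u,v):return ((295+u/3)/1.4,(235+v/3)/1.4)
def sc(u,v):return ((260+u/3)/1.4,(180+v/3)/1.4)
k=(-.097,-.049,.299);a=(-.062,-.031,.292);b=(.062,-.031,.292);c=(.062,.031,.292);d=(-.062,.031,.292)
e=(.0565,.206,.254);f=(-.0565,.206,.254)
O=[("top",k,tp(494,391)),("top",b,tp(494,70)),("top",a,tp(466,318)),("top",c,tp(369,58)),("top",e,tp(42,48)),("top",f,tp(12,260)),
("scene",k,sc(81,148)),("scene",d,sc(270,126)),("scene",a,sc(157,190)),("scene",b,sc(313,383)),("scene",c,sc(430,316)),("scene",f,sc(563,17)),("scene",e,sc(709,168))]
def W(q,p):
    C,S=np.cos(q[2]),np.sin(q[2]);return np.array([q[0]+C*p[0]-S*p[1],q[1]+S*p[0]+C*p[1],p[2]])
def r(q):return np.concatenate([px(n,W(q,p))-o for n,p,o in O]+[px("top",W(q,(q[4],q[3],.260)))-tp(224,172)])
s=least_squares(r,[.55,0,0,.1,0],loss="soft_l1")
if __name__=="__main__":
    print(s.x,np.degrees(s.x[2]));print(r(s.x).reshape(-1,2).round(1))
    for p in(k,(s.x[4],s.x[3],.26),(0,.031,.234),(0,.205,.234)):print(W(s.x,p).round(4))
E
python3 fit.py
```

```text
[ 0.56194924 -0.05496462 -0.15628094  0.09950039 -0.00225307] -8.95423804997754
[[ 0.6 -1.5]
 [-0.2 -0.1]
 [ 0.1 -1.8]
 [ 0.7 -0.9]
 [-0.3 -1.6]
 [-1.  -2.4]
 [-0.7  0.2]
 [-0.8 -0.3]
 [-0.7 -0.1]
 [-0.7 -0.9]
 [-1.2 -2. ]
 [ 0.4 -1.4]
 [ 0.3 -2.1]
 [ 0.  -0. ]]
[ 0.4585 -0.0883  0.299 ]
[0.5752 0.0437 0.26  ]
[ 0.5668 -0.0243  0.234 ]
[0.5939 0.1475 0.234 ]
```

```bash
cat >> fit.py <<'E'
q=s.x
ys=np.array([-np.sin(q[2]),np.cos(q[2]),0]);z=np.array([0,0,-1.])
R=np.column_stack([np.cross(ys,z),ys,z])
def at(x,y,h):return W(q,(x,y,h))
E
python3 - <<'E'
from fit import *
import cv2
J=arm.current_joint_positions()
for sg in(1,-1):
    R2=R*np.array([sg,sg,1]);print(sg,arm.solve_ik(at(-.097,-.105,.40),R2),arm.solve_ik(at(q[4],.157,.252),R2))
R=R*np.array([1,1,1])
arm.grip(0.0)
p=arm.current_ee_pos();arm.move_l([p[0],p[1],.42],feed=.25)
arm.move_to(at(-.097,-.108,.42),R)
arm.move_l(at(-.097,-.108,.287),feed=.15)
print(arm.current_ee_pos(),at(-.097,-.108,.287),arm.current_t())
arm.move_l(at(-.097,-.005,.287),feed=.07)
print(arm.current_force(),arm.current_t())
arm.sleep(.4)
arm.move_l(at(-.097,-.03,.287),feed=.15)
arm.move_l(at(-.097,-.03,.42),feed=.2)
im=arm.snapshot("scene");cv2.imwrite("pics/s1.png",im[:,:,::-1])
print(arm.current_t())
E
```

```text
1 [-2.49566280e+01  7.49445993e+00  7.92147731e+01 -2.54444375e-14
  9.32907670e+01 -1.06002390e+02] [ 3.98824558e+00  2.37115974e+01  7.87969509e+01 -2.54444375e-14
  7.74914517e+01 -7.70575164e+01]
-1 [-2.49566280e+01  7.49445993e+00  7.92147731e+01 -2.54444375e-14
  9.32907670e+01  7.39976101e+01] [ 3.98824558e+00  2.37115974e+01  7.87969509e+01 -2.54444375e-14
  7.74914517e+01  1.02942484e+02]
[ 0.44971972 -0.14667761  0.28769022] [ 0.44932167 -0.1465508   0.287     ] 6.175
[-0.85773215 -0.45332205 -0.22189551] 7.8
9.3833
```

View pics/s1.png

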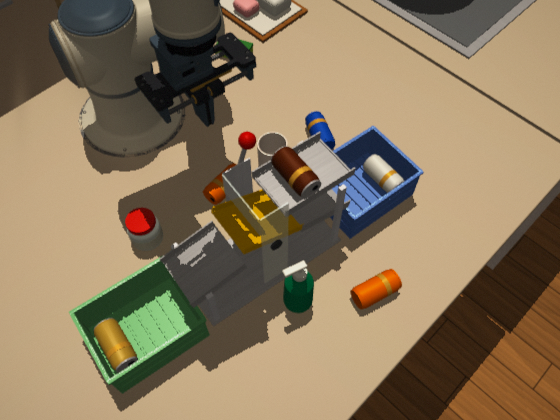

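The knob has moved from (205,163) to (248,140), so the gate has rocked over. The can hasn't moved; it is still at (296,171). Next I'll push the can.

Run:
```python
from fit import *
import cv2
print(px("scene",at(-.097,.049,.299)))
x=q[4]
arm.move_to(at(x,.162,.42),R)
arm.move_l(at(x,.162,.252),feed=.15)
print(arm.current_force(),arm.current_ee_pos()-at(x,.162,.252))
arm.move_l(at(x,.046,.252),feed=.06)
print(arm.current_force(),arm.current_t())
arm.sleep(.3)
arm.move_l(at(x,.07,.252),feed=.15)
arm.move_l(at(x,.07,.42),feed=.2)
arm.move_to(at(-.15,.2,.45),R)
arm.sleep(.5)
for n in("scene","top"):cv2.imwrite(f"pics/{n}2.png",arm.snapshot(n)[:,:,::-1])
a=cv2.imread("pics/scene2.png");b=cv2.imread("pics/top2.png")
cv2.imwrite("pics/m2.png",cv2.hconcat([a[90:390,60:440],b[130:430,100:500]]))
print(arm.current_t())
```

```text
[246.4967256  140.24796751]
[-0.39753981 -0.0022875  -0.17533086] [ 4.08648901e-04 -7.91091990e-05  8.94160340e-04]
[-1.23122256  0.20089069 -0.2000357 ] 13.6Traceback (most recent call last):
  File "<stdin>", line 17, in <module>
cv2.error: OpenCV(4.12.0) /io/opencv/modules/core/src/matrix_operations.cpp:64: error: (-215:Assertion failed) src[i].dims <= 2 && src[i].rows == src[0].rows && src[i].type() == src[0].type() in function 'hconcat'
```

View pics/scene2.png

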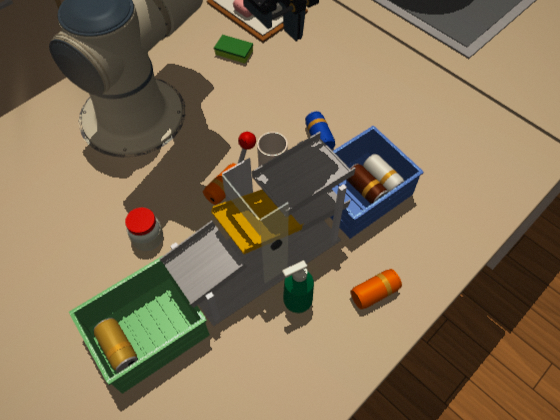

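View pics/top2.png

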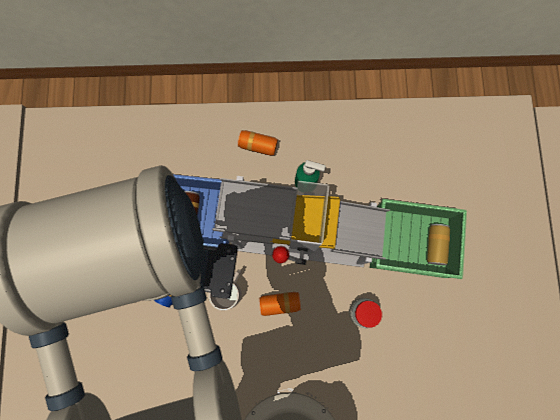

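The brown can is in the blue basket at scene (367,184), beside the white can. The knob is still at its new stop (248,140), nothing else has moved, and the arm is clear.

```bash
python3 -c "
from rig import arm
arm.sleep(.5);print(arm.current_force(),arm.sign_off())"
```

```text
the job is handed in; nothing more can be done
[-0.11065921  0.5917899  -0.61984974] None
```

The lever is over on its other side with the gate staying there, the brown can rolled down the newly opened chute into the blue basket, and the job is handed in.

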